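# Seat the D-bore spool hub on the rewinder spindle

## Task

In the print farm, fetch the one freshly printed white hub whose bore is D-shaped from the black build plate and fit it on the steel D-shaped spindle of the spool rewinder: turn it so that the flat in its bore meets the flat of the spindle, and lower it until it sits fully home, flat on the round metal platter, and let go. Leave the two round-bored hubs where they stand.

Things in the scene. Friction and masses are not known exactly. Their poses are not given: they have to be found in the camera images.
- d_hub: white printed collar, upright on the black build plate (4 mm thick). Outside round, 56 mm across (grip there, at any yaw), 40 mm high, 60 g. The bore goes right through and is D-shaped: half-moon of radius 21.5 mm on the -x side, closed by a flat at x = 3.5 mm; the +x side is solid. Neighbours 90 mm or more away, centre to centre. Origin: outside's centre, at the underside; +x to the solid half, square to the flat.
- spindle_seat (a point): spindle axis at the top of the rewinder's dark steel platter (104 mm across, 45 mm above the bench). From it rises the fixed steel spindle: half a disc, radius 18 mm, round on -x, flat at x = 0 facing +x; straight for 42 mm, then tapering, 56 mm in all. Hub home: its origin here, its +x along this +x; play 3.5 mm all round, about 11 degrees of yaw; it will not fit turned by 180 degrees.
- round_hub_1: white printed plastic hub with a plain ROUND bore right through: outside 56 mm across, bore 43 mm, 40 mm high, otherwise like the D hub; standing upright on the same black build plate. Not to be used. Origin: centre of its underside, z up.
- round_hub_2: white printed plastic hub with a plain ROUND bore right through: outside 56 mm across, bore 43 mm, 40 mm high, otherwise like the D hub; standing upright on the same black build plate. Not to be used. Origin: centre of its underside, z up.
There are look-alikes about, which are no part of the job. What is shaped like the d_hub but pink is not meant.

How it is judged:
At the end, for the whole second after the job is handed in: The D hub is on the spindle: its axis within 10 mm of the spindle axis, its underside within 4 mm of the platter's top, upright within 6 degrees, its flat parallel to the spindle's within 20 degrees, at rest and let go (horizontal distance between d_hub and spindle_seat below 0.01 m and z of d_hub in the frame of spindle_seat between -0.004 and 0.004 m and angle between the x axis of d_hub and the x axis of spindle_seat, either way round below 0.35 rad and angle between d_hub's own z axis and vertical below 0.1 rad and linear speed of d_hub below 0.02 m/s); the robot touches nothing.
It fails at once if a round-bored hub is moved more than 30 mm (distance of any of round_hub_1, round_hub_2 from where it was at the start of the episode above 0.03 m).
It also fails if it takes over 35 s, if anything falls off the work surface, if the arm or the gripper's body presses on something with over 40 N, if the wrist force passes 120 N, or if a joint passes its speed limit or range.

## Robot

A 6-joint arm with a two-finger parallel gripper is mounted at the origin on the work surface. World frame = base frame: x ahead of the robot, y to its left, z up, the work surface at z = 0. Lengths are in m, angles in rad, forces in N, time in s.
With the tool pointing down it reaches from about 0.275 to 0.725 m from the base axis. Payload 5.6 kg.
Tool frame: the origin (TCP) lies on the centre line of the jaws, within the pads' length; the fingertips stand 25 mm ahead of it and the grasp point (between the pads) lies 6 mm ahead of it; z points along the fingers, y is the direction in which the jaws open and shut (so a half turn about z gives the same grasp; the last joint's range is limited). The gripper opens to 85 mm and grips with 20 to 120 N. Pads are 22 mm wide; open, the fingers measure 114 mm over their backs; the gripper's body (76 mm by 85 mm) begins 54 mm behind the grasp point. The pads swing forward as they close: fully open they stand 13 mm farther back than shut.
Start: joints at [1.422, 0.255, 0.108, 0, -1.424, -0.285], TCP at [0.231, 0.499, 0.256] pointing down, gripper open.
Joint ranges: [-2.95, 2.95], [-1.21, 1.97], [-1.09, 1.5], [-2.87, 1.71], [-2.94, -0.07], [-3.05, 3.05]. Speed limits (rad/s): [2.57, 2.57, 3.14, 3.14, 3.14, 3.14].

## Interface

Orientations are given as a unit quaternion [w, x, y, z].
In Python, from plant import arm, camera, ticket gives the robot as it stands.
- The arm moves only by the tool drive_tool, never from a script. Its argument "targets" is a list that holds one entry, the list of rows, each a list of 4 numbers: the shift along the tool's x, y, z in mm, then the turn about the tool's z in rad. A call has 1 to 10 rows; each row shifts and turns the pose as measured when the row begins, along the tool's axes as they then stand; what a row does not reach is not made up. A row lasts 1/8 s, in which the tool goes at most 62.5 mm and 10.7 degrees, less where a joint would pass 70% of its speed; a pose out of reach is approached as far as the arm can. A call is refused whole if a number of a shift passes 62.5 or a number of a turn 0.188, either way. A call with a gripper value outside its range is refused whole. "jaw" is the opening, from -1 (shut) to 1 (fully open), set as the call begins (left out, the last holds). The fingers move at their own pace and stop on an object; the grip force is fixed at half the most. Time passes only in rows, so rows that do not move let the fingers close. It gives the time, the measured TCP pose, the force and the opening at its end, in the units of the state.
- arm.state(): the state, without advancing time (a new reading comes with each control period).
- camera(name): name is "side" or "top" or "wrist"; returns a dict with "img" (480x640x3 uint8, red, green, blue), "depth" (480x640 float32, m along the optical axis (not along the pixel's ray), 0 where there is no reading), "intrinsics" (3x3 intrinsics, pixels), "R" (3x3) and "t" (3): a world point X has camera coordinates R X + t; the wrist camera has in their place "hand_eye" (4x4, takes a point from camera to tool coordinates, whose origin is the TCP and whose axes are the flange's). Camera axes: x right, y down, z forward; pixel columns grow to the right and rows downward; lengths in m; the calibration is good to about 2 mm. A picture is of the moment at which its call begins: read the wrist's pose just before it.
- ticket.job_done(): hands the job in, once; it reports no verdict.
The state is a dict: "clock": time; "qpos": joint angles; "joint_vel": joint speeds; "joint_torque": joint torques, N m; "tool_pos": TCP position; "tool_rot": TCP orientation; "ft_force": force on the tool from outside, world axes, zero at the start; "moment": the same for the moment, N m; "width": opening from 0.0 (shut) to 1.0 (fully open).
Only numpy, scipy, OpenCV 4.12 (cv2) and the standard library are available. Lean on these libraries where they do the work, as an engineer would, in place of code of your own. Each camera call takes 0.05 s, during which the arm holds its last target.

## Working session

There is one attempt and no reset: what is moved stays moved. The work goes in short steps, Python scripts to look and compute and a tool call to move; the robot and the scene stay as the last step left them, time stands still between calls to the robot, and variables do not carry over. Pictures are saved under pics/ and viewed, and the job is handed in when it is done.

Besides the shell and the picture viewer there is one more tool, called after "Call:" as a command line: name --argument value ..., lists and objects as JSON in quotes. drive_tool: Moves the arm, as the interface text tells. Its arguments: {"type":"object","properties":{"targets":{"type":"array","items":{"type":"array","items":{"type":"array","items":{"type":"number"}}}},"jaw":{"type":"number"}},"required":["targets"]}

```bash
mkdir -p pics
cat > h.py <<'E'
import numpy as np,cv2
from plant import arm,camera,ticket
def save(c,n): cv2.imwrite(f'pics/{n}.png',cv2.cvtColor(c['img'],cv2.COLOR_RGB2BGR))
def ray(c,u,v,z):
    K=np.array(c['intrinsics']);R=np.array(c['R']);t=np.array(c['t'])
    o=-R.T@t; d=R.T@np.linalg.inv(K)@np.array([u,v,1.]); return o+d*(z-o[2])/d[2]
E
python3 - <<'E'
from h import *
import pickle
print(arm.state())
for n in('top','side'):
    c=camera(n);save(c,n+'0');pickle.dump(c,open(n+'0.pkl','wb'));print(c['R'],c['t'],c['intrinsics'])
E
```

```text
{'clock': 0.0, 'qpos': array([ 1.42159355e+00,  2.55762989e-01,  1.06993631e-01, -4.90075481e-04,
       -1.42391519e+00, -2.84553782e-01]), 'joint_vel': array([ 0.00040055,  0.00201201, -0.00053478,  0.00116618, -0.00128155,
       -0.00193114]), 'joint_torque': array([ 5.78143736e-04, -3.86628127e+01,  2.37938690e+01,  5.36511049e+00,
       -6.03089284e-03, -6.23162364e-06]), 'tool_pos': array([0.23092887, 0.49866642, 0.25538067]), 'tool_rot': array([ 9.58339487e-04,  9.76565714e-01, -2.15217230e-01, -1.77966065e-04]), 'ft_force': array([0.63024554, 0.87807883, 0.04550828]), 'moment': array([ 0.0178039 ,  0.0091354 , -0.02734543]), 'width': 0.9989399359676557}
[[ 0.02622634 -0.99937894 -0.02353528]
 [-0.99817091 -0.02489726 -0.05509053]
 [ 0.05447035  0.02493706 -0.99820395]] [0.06089762 0.52940501 0.81362844] [[442.82004087   0.         320.63948516]
 [  0.         442.82004087 239.52287892]
 [  0.           0.           1.        ]]
[[ 0.74280793 -0.66950336  0.00128129]
 [-0.39223405 -0.43672951 -0.80958001]
 [ 0.54257611  0.60085988 -0.58700815]] [-0.36409956  0.30678698  0.43192846] [[454.40856623   0.         322.22292713]
 [  0.         454.40856623 228.90449948]
 [  0.           0.           1.        ]]
```

View pics/top0.png

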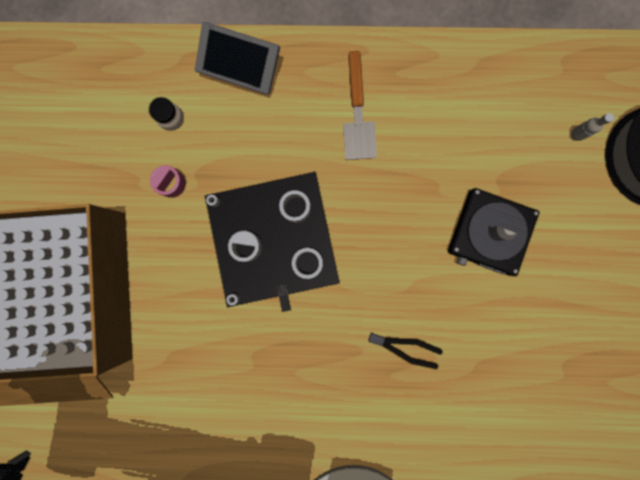

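View pics/side0.png

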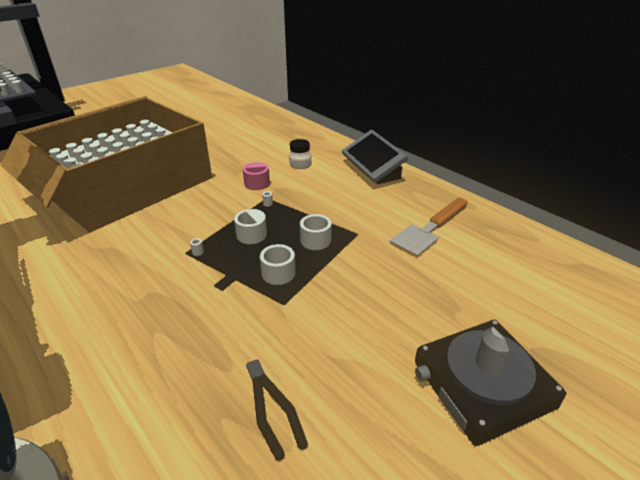

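The top view shows the D hub at about (244,246), the round hubs at (294,206) and (307,263), and the rewinder at (498,232). Next I'll zoom in and measure.

Run:
```python
from h import *
import pickle
c=pickle.load(open('top0.pkl','rb'));im=c['img']
a=cv2.resize(im[216:276,210:280],None,fx=6,fy=6,interpolation=cv2.INTER_NEAREST)[:360,:400]
b=cv2.resize(im[200:260,465:531],None,fx=6,fy=6,interpolation=cv2.INTER_NEAREST)[:360]
cv2.imwrite('pics/z0.png',cv2.cvtColor(np.hstack([a,b]),cv2.COLOR_RGB2BGR))
hsv=cv2.cvtColor(im,cv2.COLOR_RGB2HSV)
m=((hsv[...,2]>120)&(hsv[...,1]<50)).astype(np.uint8); m[:,:210]=0;m[:, 340:]=0;m[:180]=0;m[295:]=0
n,l,s,ce=cv2.connectedComponentsWithStats(m)
for i in range(1,n):
    if s[i,4]>100: print(s[i],ce[i],ray(c,*ce[i],.044))
hub=(l==l[232,244]) if l[232,244] else None
# platter by depth
d=c['depth'];K=c['intrinsics'];R=c['R'];t=c['t']
v,u=np.mgrid[0:480,0:640]
P=np.stack([(u-K[0,2])/K[0,0]*d,(v-K[1,2])/K[1,1]*d,d],-1)
W=(P-t)@R
np.save('W0.npy',W)
for nm,sl in (('spin',np.s_[180:285,440:545]),):
    w=W[sl];z=w[...,2]; print(np.histogram(z,bins=np.arange(-.01,.12,.005)))
    q=w[z>.06];print(len(q),q.mean(0),q.min(0),q.max(0))
w=W[216:276,210:280];print(np.histogram(w[...,2],bins=np.arange(-.01,.07,.004)))
```

```text
[280 191  30  30 276] [294.44565217 205.44927536] [0.58691625 0.12293348 0.044     ]
[228 231  30  30 444] [243.28153153 243.50675676] [0.51537513 0.21381001 0.044     ]
[292 248  30  31 282] [306.58865248 262.73404255] [0.48357283 0.09794161 0.044     ]
(array([  80, 4800,  703,   52,   62,   69,  123,  249, 1967,  264, 2079,
        249,   17,   13,   24,   12,   18,   16,   24,   52,   51,   53,
         14,    0,    0]), array([-0.01 , -0.005,  0.   ,  0.005,  0.01 ,  0.015,  0.02 ,  0.025,
        0.03 ,  0.035,  0.04 ,  0.045,  0.05 ,  0.055,  0.06 ,  0.065,
        0.07 ,  0.075,  0.08 ,  0.085,  0.09 ,  0.095,  0.1  ,  0.105,
        0.11 ,  0.115]))
298 [ 0.53561906 -0.20200048  0.17240797] [ 0.48252093 -0.25797169  0.06001827] [0.55537849 0.05375104 0.84276557]
(array([   1,  101, 1395, 2054,   40,   18,   16,   17,   15,   18,   18,
         19,  216,  261,    0,    0,    0,    0,    0]), array([-0.01 , -0.006, -0.002,  0.002,  0.006,  0.01 ,  0.014,  0.018,
        0.022,  0.026,  0.03 ,  0.034,  0.038,  0.042,  0.046,  0.05 ,
        0.054,  0.058,  0.062,  0.066]))
```

View pics/z0.png

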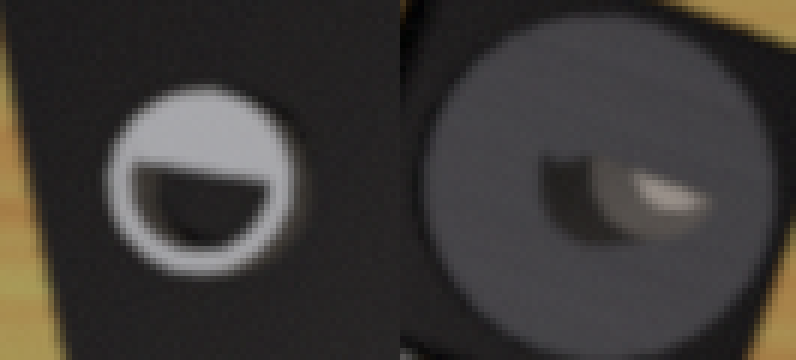

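```bash
cat >> h.py <<'E'
def cfit(p):
    p=np.asarray(p)[:,:2];A=np.c_[2*p,np.ones(len(p))];s=np.linalg.lstsq(A,(p**2).sum(1),rcond=None)[0]
    r=np.sqrt(s[2]+s[0]**2+s[1]**2);return s[:2],r,np.std(np.linalg.norm(p-s[:2],axis=1)-r)
E
python3 - <<'E'
from h import *
import pickle
c=pickle.load(open('top0.pkl','rb'));im=c['img'];W=np.load('W0.npy')
g=cv2.resize(cv2.cvtColor(im,cv2.COLOR_RGB2GRAY),None,fx=4,fy=4,interpolation=cv2.INTER_CUBIC)
f=lambda q:np.array([ray(c,(a+.5)/4-.5,(b+.5)/4-.5,zz) for a,b in q])
m=(g>105).astype(np.uint8);mm=np.zeros_like(m);mm[220*4:270*4,222*4:266*4]=m[220*4:270*4,222*4:266*4]
cs,h=cv2.findContours(mm,cv2.RETR_CCOMP,cv2.CHAIN_APPROX_NONE)
zz=.044
for k,q in enumerate(cs):
    if len(q)<100: continue
    p=f(q[:,0]);print('hub',h[0][k][3],len(q),cfit(p))
    if h[0][k][3]>=0:
        # flat: points near max x line
        vx=p[p[:,0]>np.percentile(p[:,0],70)]
        y=p[:,1];s=p[(p[:,0]>p[:,0].max()-.008)&(abs(y-y.mean())<.013)]
        vx,vy,x0,y0=cv2.fitLine(s[:,:2].astype(np.float32),cv2.DIST_HUBER,0,.001,.001).ravel()
        print('flat',x0,y0,'normal angle',np.degrees(np.arctan2(-vx,vy)))
# spindle
zz=.045
for th in (50,55,60):
    mm=np.zeros_like(g);mm[195*4:270*4,460*4:535*4]=(g>th)[195*4:270*4,460*4:535*4]*255
    mm=cv2.morphologyEx(mm,cv2.MORPH_OPEN,np.ones((15,15)))
    cs,_=cv2.findContours(mm,cv2.RETR_EXTERNAL,cv2.CHAIN_APPROX_NONE)
    q=max(cs,key=cv2.contourArea);print('plat',th,cfit(f(q[:,0])))
w=W[200:270,460:535].reshape(-1,3);p=w[(w[:,2]<.05)&(w[:,2]>.041)]; print('plat depth',p.mean(0))
p=w[(w[:,2]>.06)&(w[:,2]<.2)]
for a in sorted(p.tolist(),key=lambda a:-a[2])[::6]: print(np.round(np.array(a)*1000,1))
s=p[p[:,2]<.085];print(cfit(s))
E
```

```text
hub -1 347 (array([0.51115698, 0.21419261]), np.float64(0.02764152137547126), np.float64(0.0001839176213353803))
hub 0 228 (array([0.50514369, 0.21499995]), np.float64(0.016995313377461536), np.float64(0.0035692993709969933))
flat 0.5145499 0.21497928 normal angle -7.7260203
plat 50 (array([ 0.54965493, -0.24290917]), np.float64(0.051124198185412605), np.float64(0.00021754309030357988))
plat 55 (array([ 0.54964969, -0.24284651]), np.float64(0.05062758306061578), np.float64(0.00021851450459417138))
plat 60 (array([ 0.54961576, -0.24282302]), np.float64(0.05000469407005335), np.float64(0.0002551174962875352))
plat depth [ 0.54999107 -0.24187313  0.0434155 ]
[ 539.9 -241.6  102.7]
[ 543.5 -247.3  100.7]
[ 543.4 -239.3  100.1]
[ 541.9 -244.6   99.4]
[ 541.9 -246.3   99.1]
[ 540.1 -238.3   98.6]
[ 543.6 -245.    98.4]
[ 541.9 -243.5   98. ]
[ 548.4 -232.    97.6]
[ 546.8 -233.9   97. ]
[ 550.2 -230.9   96.1]
[ 547.2 -243.    95.1]
[ 537.1 -241.5   94.5]
[ 545.3 -231.8   93.8]
[ 537.2 -240.4   93.2]
[ 537.4 -249.    92.5]
[ 538.8 -234.3   91.9]
[ 550.7 -236.1   91.2]
[ 545.5 -228.    90.8]
[ 535.6 -238.2   90.4]
[ 534.1 -243.4   89.7]
[ 535.9 -250.2   89.5]
[ 545.5 -225.4   88.8]
[ 534.  -239.    88.4]
[ 549.  -225.7   87.9]
[ 539.  -231.    87.2]
[ 532.6 -244.6   86.9]
[ 554.2 -226.1   86.7]
[ 537.5 -233.5   85.1]
[ 546.6 -254.    84.3]
[ 551.1 -225.6   83.5]
[ 539.3 -229.4   82.7]
[ 547.9 -225.    80.6]
[ 553.2 -225.7   78.7]
[ 551.6 -226.3   77.1]
[ 538.2 -231.    73.6]
[ 534.8 -234.7   73. ]
[ 543.4 -226.6   71.5]
[ 552.2 -225.5   69.6]
[ 543.7 -226.5   67. ]
[ 537.  -232.5   64.9]
[ 547.4 -224.4   63.2]
[ 545.8 -226.6   61.9]
[ 533.8 -235.7   60.9]
(array([ 0.54883425, -0.2410652 ]), np.float64(0.015543745750445481), np.float64(0.000671244767772483))
```

Call:
drive_tool --targets '[[[53, 20, 0, 0], [53, 20, 0, 0], [53, 20, 0, 0], [53, 20, 0, 0], [53, 20, 0, 0], [53, 20, 0, 0], [53, 20, 0, 0]]]' --jaw 1

```text
clock: 0.98
tool_pos: [0.5136, 0.2096, 0.2523]
tool_rot: [0.003, 0.977, -0.211, -0.002]
ft_force: [0.5, 1.4, -0.1]
width: 1.001
```

```bash
cat >> h.py <<'E'
from scipy.spatial.transform import Rotation as Ro
def rot(s): q=s['tool_rot'];return Ro.from_quat([q[1],q[2],q[3],q[0]]).as_matrix()
def go(x,y,z,s=None):
    s=s or arm.state();R=rot(s);print('tool mm',np.round(R.T@(np.array([x,y,z])-s['tool_pos'])*1000,1),'yaw',np.degrees(np.arctan2(R[1,0],R[0,0])),'pos',s['tool_pos'],'clk',s['clock'],'F',s['ft_force'])
def wrist():
    s=arm.state();c=camera('wrist');T=np.eye(4);T[:3,:3]=rot(s);T[:3,3]=s['tool_pos'];M=np.linalg.inv(T@np.array(c['hand_eye']))
    c['R']=M[:3,:3];c['t']=M[:3,3];return c
E
python3 - <<'E'
from h import *
c=wrist();save(c,'w1');go(.5112,.2142,.1)
E
```

```text
tool mm [ -9.2  -7.6 151.8] yaw -24.637145451851406 pos [0.5170687  0.20488099 0.25181991] clk 1.025 F [ 3.43552559 -4.00369654  0.40403442]
```

View pics/w1.png

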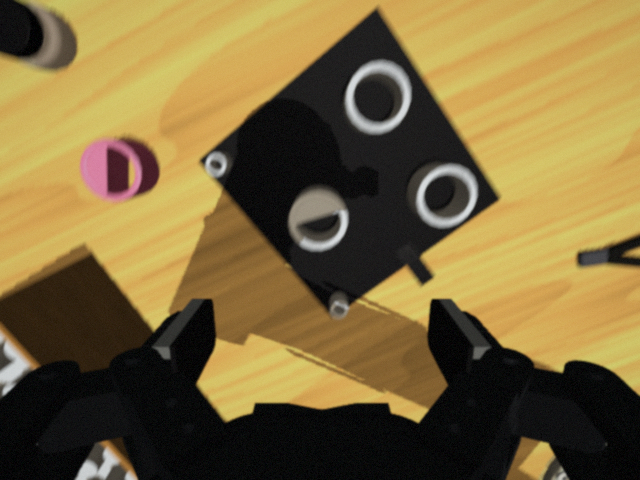

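The wrist view shows the D hub at (318,218), partly in the arm's shadow, between the jaws. I'll correct the offset, settle and re-measure.

Call:
drive_tool --targets '[[[-9, -8, 30, 0], [0, 0, 30, 0], [0, 0, 0, 0]]]'

```text
clock: 1.4
tool_pos: [0.513, 0.2128, 0.189]
tool_rot: [0.006, 0.976, -0.216, -0.002]
ft_force: [-0.3, 0.1, 0.3]
width: 0.998
```

Run:
```python
from h import *
import pickle
c=wrist();save(c,'w2');go(.5112,.2142,.04);pickle.dump(c,open('w2.pkl','wb'))
```

```text
tool mm [ -2.9  -1.2 150.8] yaw -24.94658859006362 pos [0.51391399 0.21322986 0.19075673] clk 1.45 F [-0.8686147   0.33507971  0.73084175]
```

View pics/w2.png

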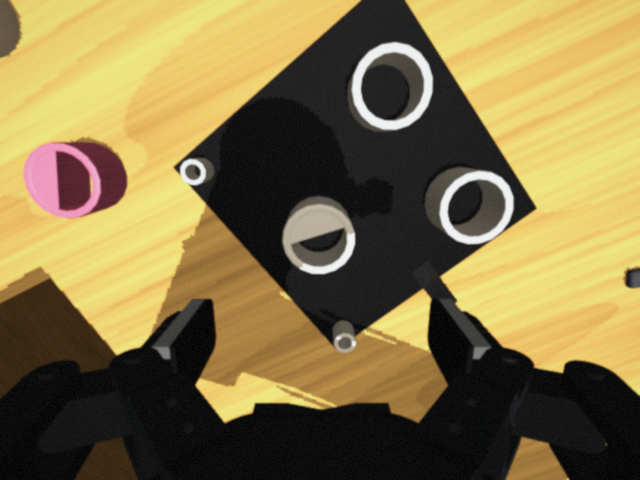

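```bash
cat >> h.py <<'E'
def world(c):
    d=c['depth'];K=c['intrinsics'];v,u=np.mgrid[0:480,0:640]
    P=np.stack([(u-K[0,2])/K[0,0]*d,(v-K[1,2])/K[1,1]*d,d],-1);W=(P-c['t'])@c['R'];W[d==0]=-1;return W
E
python3 - <<'E'
from h import *
import pickle
c=pickle.load(open('w2.pkl','rb'));W=world(c)
m=((W[...,2]>.040)&(W[...,2]<.05)&(np.hypot(W[...,0]-.511,W[...,1]-.214)<.036)).astype(np.uint8)
print(m.sum(),W[m>0].mean(0))
cs,h=cv2.findContours(m,cv2.RETR_CCOMP,cv2.CHAIN_APPROX_NONE)
for k,q in enumerate(cs):
    if len(q)<40:continue
    p=np.array([ray(c,a,b,.044) for a,b in q[:,0]]);o,r,e=cfit(p);print(h[0][k][3],len(q),o,r,e)
    if h[0][k][3]<0: O=o
    else:
        a=np.radians(-8);n=np.array([np.cos(a),np.sin(a)]);l=np.array([-n[1],n[0]])
        x=(p[:,:2]-O)@n;y=(p[:,:2]-O)@l;s=p[(x>-.002)&(x<.008)&(abs(y)<.015)]
        vx,vy,x0,y0=cv2.fitLine(s[:,:2].astype(np.float32),cv2.DIST_HUBER,0,.001,.001).ravel()
        A=np.arctan2(-vx,vy);print('flat',len(s),np.degrees(A),'dist',(np.array([x0,y0])-O)@np.array([np.cos(A),np.sin(A)]))
E
```

```text
2665 [0.51492743 0.21415664 0.04334564]
-1 204 [0.51085341 0.21471718] 0.027211785256377755 0.0002738256891565493
0 138 [0.5051898  0.21514376] 0.01732357250616475 0.0037825783679757644
flat 38 -7.615338 dist 0.0033530959985675853
```

Call:
drive_tool --targets '[[[-3, 0, 40, 0], [0, 0, 40, 0], [0, 0, 30, 0], [0, 0, 15, 0], [0, 0, 0, 0]]]'

```text
clock: 2.08
tool_pos: [0.5162, 0.2174, 0.0714]
tool_rot: [0.0, 0.977, -0.214, 0.005]
ft_force: [-0.4, 0.3, 1.0]
width: 0.998
```

Run:
```python
from h import *
go(.511,.2145,.039)
print(np.round(rot(arm.state()),3))
```

```text
tool mm [-3.8  4.9 32.3] yaw -24.767028814700584 pos [0.51622983 0.21744071 0.07137545] clk 2.075 F [-0.39323533  0.25289146  0.95561568]
[[ 0.908 -0.419  0.01 ]
 [-0.419 -0.908 -0.002]
 [ 0.01  -0.002 -1.   ]]
```

Call:
drive_tool --targets '[[[-4, 5, 16, 0], [0, 0, 14, 0], [0, 0, 0, 0]]]'

```text
clock: 2.45
tool_pos: [0.5141, 0.2167, 0.0453]
tool_rot: [-0.003, 0.977, -0.214, 0.008]
ft_force: [1.0, 0.1, -0.0]
width: 1.0
```

Run:
```python
from h import *
go(.511,.2145,.039)
```

```text
tool mm [-2.   3.3  6.2] yaw -24.687922867066696 pos [0.51412175 0.21666975 0.0452894 ] clk 2.45 F [ 1.02895905  0.05371398 -0.04550099]
```

Call:
drive_tool --targets '[[[-2, 3, 6, 0], [0, 0, 0, 0]]]'

```text
clock: 2.7
tool_pos: [0.512, 0.2153, 0.0403]
tool_rot: [-0.003, 0.977, -0.214, 0.009]
ft_force: [-0.6, 0.6, 0.3]
width: 1.003
```

Call:
drive_tool --targets '[[[0, 0, 0, 0], [0, 0, 0, 0], [0, 0, 0, 0], [0, 0, 0, 0], [0, 0, 0, 0]]]' --jaw -1

```text
clock: 3.32
tool_pos: [0.5127, 0.2157, 0.0414]
tool_rot: [-0.004, 0.977, -0.213, 0.01]
ft_force: [-0.3, 0.8, -0.7]
width: 0.623
```

Run:
```python
from h import *
go(.511,.2145,.25);s=arm.state();print(s['width']);print(np.round(rot(s),3))
```

```text
tool mm [   2.7   -0.7 -208.6] yaw -24.659691820168362 pos [0.51270388 0.2157374  0.04143301] clk 3.325 F [-0.30605173  0.81932752 -0.73925539]
0.623020182615161
[[ 0.909 -0.417  0.021]
 [-0.417 -0.909  0.004]
 [ 0.018 -0.012 -1.   ]]
```

Call:
drive_tool --targets '[[[0, 0, -25, 0], [0, 0, -45, 0], [0, 0, -45, 0], [0, 0, -45, 0], [0, 0, 0, 0]]]'

```text
clock: 3.95
tool_pos: [0.5086, 0.2145, 0.2049]
tool_rot: [-0.003, 0.977, -0.214, 0.009]
ft_force: [-0.1, 0.4, -1.2]
width: 0.63
```

Run:
```python
from h import *
s=arm.state();c=wrist();save(c,'w3');c=camera('side');save(c,'s3');go(.5497,-.2428,.2);print(s['width']);print(np.round(rot(s),3))
```

```text
tool mm [229.8 396.6   2.2] yaw -24.698796978252066 pos [0.50662489 0.21358722 0.20077684] clk 4.05 F [ 0.01605764  0.09681042 -0.71533936]
0.6296139653661269
[[ 0.909 -0.417  0.018]
 [-0.417 -0.909  0.001]
 [ 0.016 -0.009 -1.   ]]
```

View pics/w3.png

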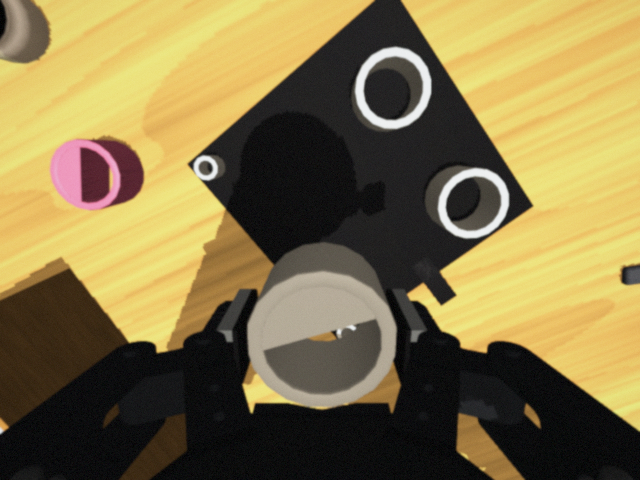

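View pics/s3.png

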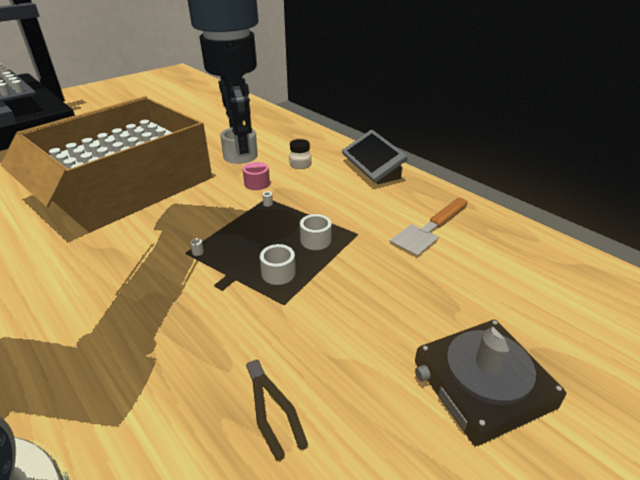

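Call:
drive_tool --targets '[[[19, 48, 0, 0], [19, 48, 0, 0], [19, 48, 0, 0], [19, 48, 0, 0], [19, 48, 0, 0], [19, 48, 0, 0], [19, 48, 0, 0], [19, 48, 0, 0], [0, 0, 0, 0], [0, 0, 0, 0]]]'

```text
clock: 5.3
tool_pos: [0.4753, -0.2112, 0.1854]
tool_rot: [0.004, 0.977, -0.214, -0.009]
ft_force: [0.5, 0.8, -0.8]
width: 0.624
```

Run:
```python
from h import *
import pickle
s=arm.state();c=wrist();pickle.dump(c,open('w4.pkl','wb'));save(c,'w4');go(.5497,-.2428,.2);print(s['width'],s['qpos']);print(np.round(rot(s),3))
```

```text
tool mm [ 80.7  -1.9 -15.9] yaw -24.64053419239817 pos [ 0.47527391 -0.21092798  0.18538073] clk 5.35 F [-0.18100891  0.33771677 -1.01527542]
0.6240223261270691 [-0.11267292  0.23972362 -0.09724354  0.00629236 -1.25225517  1.25081781]
[[ 0.909 -0.417 -0.019]
 [-0.417 -0.909 -0.004]
 [-0.016  0.011 -1.   ]]
```

View pics/w4.png

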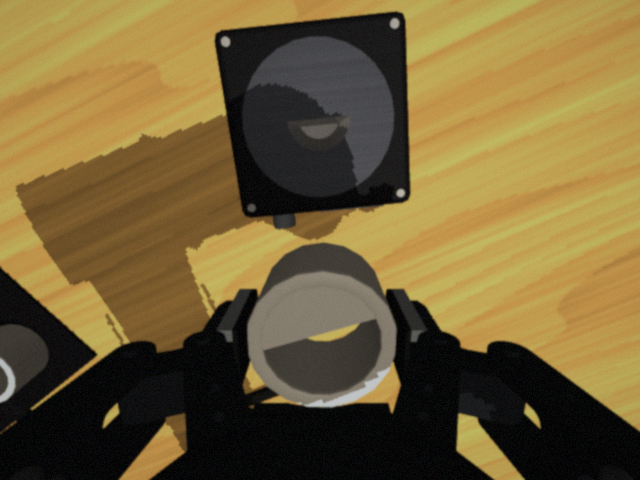

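Run:
```python
from h import *
import pickle
c=pickle.load(open('w4.pkl','rb'));W=world(c);im=c['img']
g=cv2.cvtColor(im,cv2.COLOR_RGB2GRAY)
z=cv2.resize(im[20:210,215:415],None,fx=3,fy=3,interpolation=cv2.INTER_CUBIC);z=np.clip(z.astype(float)*2,0,255).astype(np.uint8)
z2=cv2.resize(im[230:420,215:425],(200*2,190*2))[:,:200*2]
cv2.imwrite('pics/z4.png',cv2.cvtColor(z,cv2.COLOR_RGB2BGR))
# spindle
near=np.hypot(W[...,0]-.5497,W[...,1]+.2428)
p=W[(near<.03)&(W[...,2]>.055)&(W[...,2]<.11)];print(len(p),p[:,2].max())
for lo,hi in((.06,.075),(.075,.086),(.086,.092),(.092,.098),(.098,.11)):
    q=p[(p[:,2]>lo)&(p[:,2]<hi)];print(lo,len(q),cfit(q) if len(q)>10 else '',q.min(0) if len(q) else '',q.max(0) if len(q) else '')
m=((W[...,2]>.040)&(W[...,2]<.050)&(near<.07)).astype(np.uint8)
m=cv2.morphologyEx(m,cv2.MORPH_OPEN,np.ones((3,3)))
cs,_=cv2.findContours(m,cv2.RETR_EXTERNAL,cv2.CHAIN_APPROX_NONE);q=max(cs,key=cv2.contourArea)[:,0]
o,r,e=cfit([ray(c,a,b,.045) for a,b in q]);print('platter',o,r,e,len(q), np.median(W[m>0][:,2]))
# flat: mask of spindle points: high pixels, upper contour
m=((near<.03)&(W[...,2]>.055)&(W[...,2]<.11)).astype(np.uint8)
cs,_=cv2.findContours(m,cv2.RETR_EXTERNAL,cv2.CHAIN_APPROX_NONE);q=max(cs,key=cv2.contourArea)[:,0];print(cv2.boundingRect(q))
for x in range(q[:,0].min(),q[:,0].max(),4):
    y=q[q[:,0]==x][:,1].min();print(x,y,np.round(W[y,x]*1000,1),np.round(W[y+1,x]*1000,1))
# hub top
top=W[...,2][230:420,230:410];v=top[(top>.15)];print('hub z',np.percentile(v,[50,90,99]))
```

```text
1591 0.10274213323650137
0.06 0   
0.075 10  [ 0.53449809 -0.25680247  0.08520388] [ 0.55425428 -0.22619053  0.08597499]
0.086 501 (array([ 0.54375175, -0.24177579]), np.float64(0.013012775818873518), np.float64(0.0032066097438245783)) [ 0.53070911 -0.259704    0.08618295] [ 0.55388399 -0.22555135  0.0919738 ]
0.092 501 (array([ 0.54379866, -0.24190192]), np.float64(0.010347372811215335), np.float64(0.0028593909706080742)) [ 0.5328871  -0.25691802  0.09201909] [ 0.55161342 -0.22816026  0.0979976 ]
0.098 579 (array([ 0.54374951, -0.24183695]), np.float64(0.0065104047507401), np.float64(0.002579694517104076)) [ 0.53592178 -0.25333223  0.09801139] [ 0.54911635 -0.23086772  0.10274213]
platter [ 0.54847674 -0.24353448] 0.05127205174841629 0.0002631089438084063 446 0.04489823661893133
(287, 116, 63, 36)
287 122 [ 554.3 -226.4   86. ] [ 556.5 -223.8   44. ]
291 122 [ 553.1 -228.6   89.4] [ 552.5 -228.5   91.4]
295 121 [ 552.8 -230.8   85.8] [ 552.1 -230.7   89.7]
299 121 [ 551.7 -232.9   89. ] [ 551.2 -232.7   90.1]
303 121 [ 550.7 -235.    89.8] [ 550.2 -234.8   91.7]
307 120 [ 550.4 -237.2   87.6] [ 549.8 -237.    89.4]
311 120 [ 549.4 -239.3   88.7] [ 548.9 -239.1   89.2]
315 119 [ 549.  -241.6   87.7] [ 548.4 -241.3   89.3]
319 119 [ 548.1 -243.7   86.2] [ 547.5 -243.4   89.4]
323 118 [ 547.6 -246.    86.7] [ 547.1 -245.7   88. ]
327 118 [ 546.6 -248.    87.8] [ 546.1 -247.7   88.8]
331 118 [ 545.7 -250.    88.2] [ 545.1 -249.6   91.2]
335 117 [ 545.2 -252.3   88.3] [ 544.7 -251.9   90.6]
339 117 [ 544.3 -254.4   87.3] [ 543.7 -253.9   91.1]
343 116 [ 543.8 -256.7   86.9] [ 543.3 -256.3   89.4]
347 116 [ 542.9 -258.7   87.8] [ 542.3 -258.1   91.6]
hub z [0.18694372 0.23474561 0.24378966]
```

View pics/z4.png

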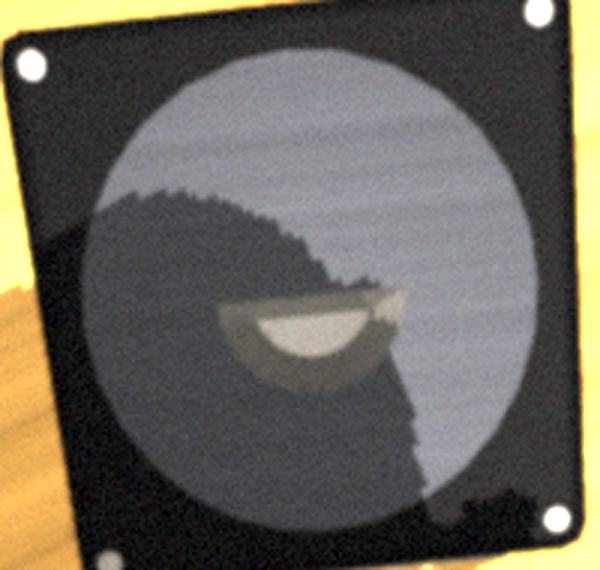

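```bash
cat >> h.py <<'E'
def hubtool(c,s,seed=None):
    # returns hub top centre & flat angle in the world, held hub
    W=world(c);g=cv2.cvtColor(c['img'],cv2.COLOR_RGB2GRAY)
    R=rot(s);T=(W-s['tool_pos'])@R   # tool coords
    zz=T[...,2];near=np.hypot(T[...,0],T[...,1])<.033
    v=zz[near&(zz>-.02)&(zz<.02)];h,e=np.histogram(v,np.arange(-.02,.02,.001));zt=e[h.argmax()]+.0005;
    m=(near&(abs(zz-zt)<.003)).astype(np.uint8)
    pl=T[m>0];A=np.c_[pl[:,:2],np.ones(len(pl))];co=np.linalg.lstsq(A,pl[:,2],rcond=None)[0]
    m[abs(zz-(T[...,0]*co[0]+T[...,1]*co[1]+co[2]))>.0025]=0
    print('top plane tool',co,m.sum())
    he=np.array(c['hand_eye']);Ki=np.linalg.inv(c['intrinsics'])
    def tr(a,b):
        d=he[:3,:3]@Ki@np.array([a,b,1.]);o=he[:3,3];k=(co[2]+co[0]*o[0]+co[1]*o[1]-o[2])/(d[2]-co[0]*d[0]-co[1]*d[1]);return o+k*d
    cs,h=cv2.findContours(m,cv2.RETR_CCOMP,cv2.CHAIN_APPROX_NONE)
    for k,q in sorted(enumerate(cs),key=lambda t:-len(t[1]))[:2]:
        p=np.array([tr(*a) for a in q[:,0]]);o,r,e=cfit(p);print('hole' if h[0][k][3]>=0 else 'out',len(q),'tool',o*1000,r,e)
        if h[0][k][3]<0: O=o
        else:
            # flat: in tool coords hub +x at about -17deg (tool z down: world -7.6-(-24.7)=17 -> tool -17)
            a=np.radians(-17);n=np.array([np.cos(a),np.sin(a)]);l=np.array([-n[1],n[0]])
            x=(p[:,:2]-O)@n;y=(p[:,:2]-O)@l;sel=p[(x>-.002)&(x<.009)&(abs(y)<.015)]
            vx,vy,x0,y0=cv2.fitLine(sel[:,:2].astype(np.float32),cv2.DIST_HUBER,0,.001,.001).ravel()
            A=np.arctan2(-vx,vy);nn=R@np.array([np.cos(A),np.sin(A),0]);print('flat tool deg',np.degrees(A),'world',np.degrees(np.arctan2(nn[1],nn[0])),'d',(np.array([x0,y0])-O)@np.array([np.cos(A),np.sin(A)]))
    top=np.array([O[0],O[1],co@np.array([O[0],O[1],1])]);ax=R@np.array([-co[0],-co[1],1.]);ax/=-np.linalg.norm(ax)
    tw=R@top+s['tool_pos'];bw=tw-.04*ax;print('hub top',tw,'bottom',bw,'axis',ax);return bw
E
python3 - <<'E'
from h import *
import pickle
c=pickle.load(open('w4.pkl','rb'));s=arm.state();hubtool(c,s)
E
```

```text
top plane tool [ 0.01415224 -0.00925991 -0.00207233] 11639
out 560 tool [-0.769954   -0.68946599] 0.028127559876465823 0.0013595861960517114
hole 309 tool [-6.11133059  0.90511125] 0.016866769831198003 0.0036788263943740864
flat tool deg -17.608046 world -7.030579795295254 d 0.002817374897876694
hub top [ 0.47490129 -0.20997211  0.18746133] bottom [ 0.47346593 -0.21023067  0.14748793] axis [0.03588397 0.00646386 0.99933506]
```

Call:
drive_tool --targets '[[[40, -1, 0, 0], [40, 0, 0, 0], [0, 0, 0, 0.11], [0, 0, 0, 0.1], [0, 0, 0, 0], [0, 0, 0, 0]]]'

```text
clock: 6.1
tool_pos: [0.5512, -0.2366, 0.1811]
tool_rot: [0.005, 0.95, -0.311, -0.011]
ft_force: [-0.3, -0.0, 0.2]
width: 0.627
```

Run:
```python
from h import *
s=arm.state();c=wrist();save(c,'w5');b=hubtool(c,s);R=rot(s);print(np.round(R,3));go(.55,-.243,.2);print('need',R.T@(np.array([.5489,-.243,.045])-b)*1000)
c=camera('top');save(c,'t5');c=camera('side');save(c,'s5')
```

```text
top plane tool [ 0.01155088 -0.00848263 -0.00192014] 11711
out 554 tool [-0.94310804 -0.62782535] 0.028233676515323915 0.0014337268217950072
hole 306 tool [-6.41140205  1.02255321] 0.016807258285511693 0.003632017991663472
flat tool deg -17.643408 world -18.616359149073006 d 0.002800582834584802
hub top [ 0.55084226 -0.2355103   0.18303285] bottom [ 0.54930711 -0.23559252  0.14306241] axis [0.03837876 0.0020556  0.99926115]
[[ 0.806 -0.591 -0.024]
 [-0.591 -0.806 -0.002]
 [-0.018  0.016 -1.   ]]
tool mm [  2.5   6.1 -18.8] yaw -36.28342831133465 pos [ 0.55115354 -0.23663204  0.18113213] clk 6.15 F [-0.3240857  -0.25920854 -0.4292425 ]
need [ 5.83604214  4.65715993 98.05877451]
```

View pics/w5.png

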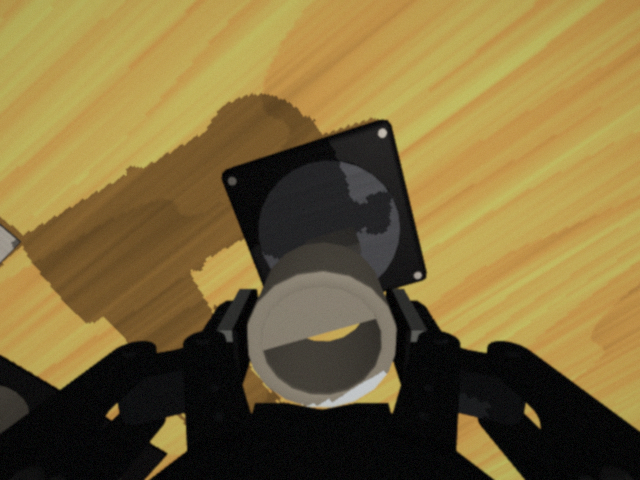

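View pics/s5.png

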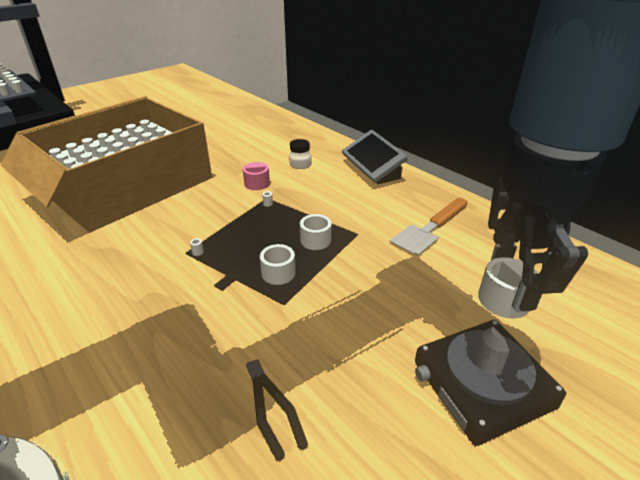

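Call:
drive_tool --targets '[[[5, 6, 12, 0.015], [0, 0, 12, 0], [0, 0, 0, 0], [0, 0, 0, 0]]]'

```text
clock: 6.75
tool_pos: [0.5504, -0.2457, 0.155]
tool_rot: [0.005, 0.948, -0.319, -0.011]
ft_force: [0.1, 0.9, -0.6]
width: 0.629
```

```bash
cat > n.py <<'E'
from h import *
import sys
s=arm.state();c=wrist();save(c,sys.argv[1]);b=hubtool(c,s);R=rot(s);go(.55,-.243,.2)
print('horiz fix',R.T@(np.array([.5489,-.243,b[2]])-b)*1000,'down per mm',R.T@[0,0,-1],'to go',(b[2]-.045)*1000,s['width'])
E
python3 n.py w6
```

```text
top plane tool [ 0.0138566  -0.00906588 -0.00205384] 11653
out 549 tool [-0.91641915 -0.59662448] 0.02810649031933994 0.0013991596295248702
hole 302 tool [-6.23850586  0.99377743] 0.01677525827032574 0.0036829774738103135
flat tool deg -17.659218 world -19.597268234998214 d 0.002841885522704339
hub top [ 0.55004074 -0.244621    0.15704539] bottom [ 0.5483857  -0.24464575  0.11707965] axis [4.13761333e-02 6.18627467e-04 9.99143450e-01]
tool mm [ -2.7  -1.1 -45.1] yaw -37.25875900060384 pos [ 0.55030689 -0.24557287  0.15491147] clk 6.8 F [-0.43134113  0.89118916 -0.11087775]
horiz fix [-0.58692034 -1.62119301 -0.01573618] down per mm [ 0.01871276 -0.01647811  0.9996891 ] to go 72.07965341460161 0.6287394746867812
```

Call:
drive_tool --targets '[[[0, -2, 8, 0], [0, 0, 8, 0], [0, 0, 8, 0], [0, 0, 0, 0], [0, 0, 0, 0]]]'

```text
clock: 7.42
tool_pos: [0.5511, -0.2437, 0.1293]
tool_rot: [0.005, 0.948, -0.319, -0.011]
ft_force: [-0.2, 0.5, 0.5]
width: 0.625
```

```bash
python3 n.py w7; python3 -c "
from h import *
c=camera('side');save(c,'s7');cv2.imwrite('pics/s7z.png',cv2.cvtColor(cv2.resize(c['img'][200:450,380:620],None,fx=2.4,fy=2.4),cv2.COLOR_RGB2BGR))"
```

```text
top plane tool [ 0.01166237 -0.00822782 -0.00191677] 11709
out 546 tool [-0.9477056  -0.57812522] 0.028198218279085974 0.0014305200763822046
hole 307 tool [-6.38436661  0.89021345] 0.016836496865622823 0.003671918088518758
flat tool deg -17.597904 world -19.634380950820425 d 0.002796463811914076
hub top [ 0.55075022 -0.24268729  0.13125533] bottom [ 0.54919269 -0.24273391  0.09128569] axis [0.03893823 0.00116548 0.99924094]
tool mm [ -2.6   1.2 -70.7] yaw -37.239315263539424 pos [ 0.5510845  -0.24369823  0.12930121] clk 7.475 F [-0.75555691 -0.39375476  0.40789772]
horiz fix [-0.07200923  0.38888241  0.00766871] down per mm [ 0.01864375 -0.01626157  0.99969394] to go 46.28568990358732 0.624743009119323
```

View pics/s7z.png

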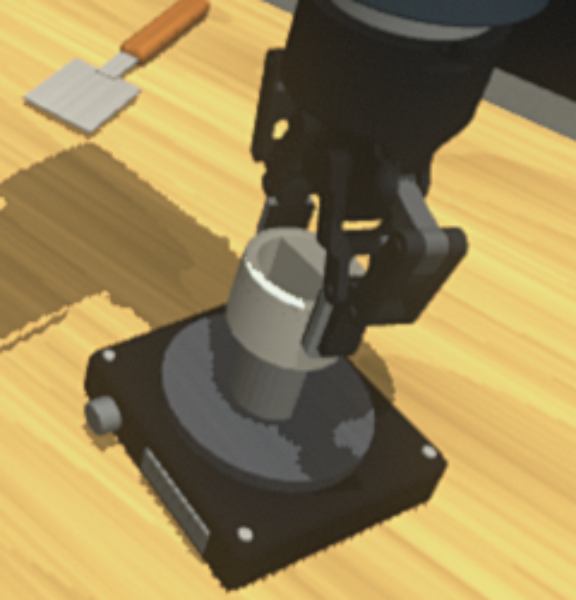

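View pics/w7.png

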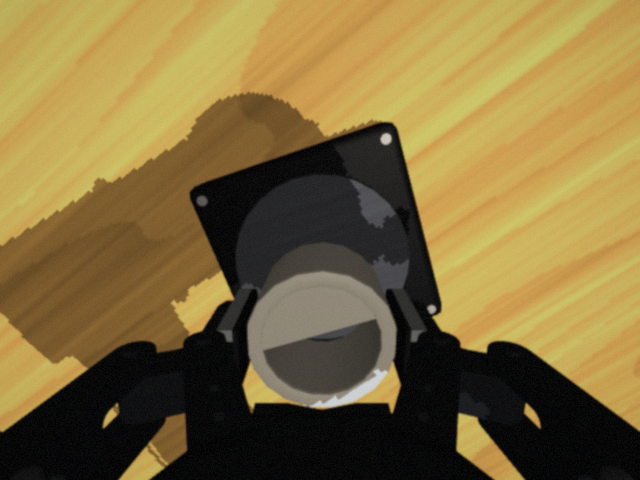

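The side view shows the hub started over the spindle tip, with no contact force. I'll keep going down.

Call:
drive_tool --targets '[[[0, 0, 6, 0], [0, 0, 6, 0], [0, 0, 6, 0], [0, 0, 0, 0]]]'

```text
clock: 8.02
tool_pos: [0.5506, -0.2437, 0.1101]
tool_rot: [0.005, 0.948, -0.319, -0.011]
ft_force: [-0.9, 0.1, -0.8]
width: 0.624
```

```bash
python3 n.py w8
```

```text
top plane tool [ 0.01118178 -0.0084449  -0.00192198] 11719
out 549 tool [-0.959115   -0.51717283] 0.028219595746656317 0.0014078600544903243
hole 318 tool [-6.416114    0.97253184] 0.016795993986125985 0.003567928925136007
flat tool deg -17.568003 world -19.676172834864634 d 0.002817279307983182
hub top [ 0.55018707 -0.24270915  0.11206409] bottom [ 0.54864736 -0.24276522  0.07209377] axis [0.03849285 0.00140168 0.99925789]
tool mm [ -2.7   1.2 -89.4] yaw -37.24277367216085 pos [ 0.55079973 -0.24382029  0.1105089 ] clk 8.075 F [-0.05960146  0.20258123 -0.40394592]
horiz fix [ 0.34315414  0.03408611 -0.00584745] down per mm [ 0.01862143 -0.01596921  0.99969907] to go 27.093769750863224 0.6235562724524576
```

Call:
drive_tool --targets '[[[0.5, 0, 7, 0], [0, 0, 7, 0], [0, 0, 5, 0], [0, 0, 0, 0]]]'

```text
clock: 8.57
tool_pos: [0.5508, -0.2442, 0.0901]
tool_rot: [0.005, 0.948, -0.319, -0.011]
ft_force: [0.4, 0.2, -0.2]
width: 0.626
```

```bash
python3 n.py w9
```

```text
top plane tool [ 0.01526013 -0.00992467 -0.00208257] 12630
out 567 tool [-0.93543353 -0.61978042] 0.028133252786773765 0.0014226835820564077
hole 312 tool [-6.2948256  0.8773985] 0.016870176109797592 0.0036532180449100064
flat tool deg -17.596382 world -19.64703745098877 d 0.0028478604357914045
hub top [ 0.55046954 -0.24313214  0.0922296 ] bottom [ 0.54879021 -0.24314746  0.05226487] axis [4.19832142e-02 3.83102404e-04 9.99118243e-01]
tool mm [  -3.4    1.3 -109.5] yaw -37.23345055136319 pos [ 0.55096786 -0.24422709  0.09045791] clk 8.625 F [0.09233208 0.40145994 0.08975949]
horiz fix [-0.00185058 -0.1838113  -0.00287052] down per mm [ 0.01794172 -0.01579282  0.9997143 ] to go 7.264865585660258 0.6259649813384349
```

Call:
drive_tool --targets '[[[0, 0, 4, 0], [0, 0, 2, 0], [0, 0, 0, 0]]]'

```text
clock: 9.0
tool_pos: [0.5511, -0.2443, 0.0845]
tool_rot: [0.005, 0.948, -0.319, -0.01]
ft_force: [0.4, 0.6, -0.5]
width: 0.627
```

```bash
python3 n.py w10
```

```text
top plane tool [ 0.02189905 -0.01146784 -0.00219938] 12205
out 561 tool [-0.77804161 -0.57942446] 0.028101178549090486 0.0014905127590826685
out 308 tool [-8.97732516  3.95833008] 0.01285483492634307 0.004148312472996358
hub top [ 0.54161824 -0.24204467  0.08711012] bottom [ 0.53974173 -0.24196588  0.04715424] axis [ 0.04691287 -0.00196965  0.99889704]
tool mm [  -3.6    1.4 -115.4] yaw -37.23517528946856 pos [ 0.55113259 -0.24434176  0.08452681] clk 9.05 F [-0.0907406  -0.41476347 -0.70997465]
horiz fix [ 7.91619363 -4.71544938 -0.20437646] down per mm [ 0.01666326 -0.01535683  0.99974322] to go 2.154238095818717 0.6267789439960156
```

Call:
drive_tool --targets '[[[0, 0, 2, 0], [0, 0, 0, 0]]]'

```text
clock: 9.3
tool_pos: [0.5515, -0.2445, 0.0833]
tool_rot: [0.005, 0.948, -0.319, -0.01]
ft_force: [0.3, -0.1, -1.0]
width: 0.63
```

Call:
drive_tool --targets '[[[0, 0, 0, 0], [0, 0, 0, 0], [0, 0, 0, 0], [0, 0, 0, 0]]]' --jaw 1

```text
clock: 9.8
tool_pos: [0.5515, -0.2445, 0.0831]
tool_rot: [0.005, 0.948, -0.319, -0.01]
ft_force: [1.0, 1.4, 0.1]
width: 1.003
```

Call:
drive_tool --targets '[[[0, 0, -20, 0], [0, 0, -40, 0], [-20, 0, -40, 0], [-40, 0, -20, 0], [-40, 0, 0, 0], [0, 0, 0, 0], [0, 0, 0, 0]]]'

```text
clock: 10.68
tool_pos: [0.4725, -0.1823, 0.2082]
tool_rot: [0.004, 0.948, -0.319, -0.01]
ft_force: [0.7, 0.4, 0.4]
width: 0.997
```

Run:
```python
from h import *
import pickle
s=arm.state();print(s['clock'],s['tool_pos'],s['width'])
c=wrist();save(c,'w11');pickle.dump(c,open('w11.pkl','wb'))
W=world(c);near=np.hypot(W[...,0]-.549,W[...,1]+.243)
m=(near<.035)&(W[...,2]>.075)&(W[...,2]<.0885)
p=W[m];A=np.c_[p[:,:2]-[.549,-.243],np.ones(len(p))];co=np.linalg.lstsq(A,p[:,2],rcond=None)[0];print('top plane',co,len(p))
cs,h=cv2.findContours(m.astype(np.uint8),cv2.RETR_CCOMP,cv2.CHAIN_APPROX_NONE)
q=max(cs,key=cv2.contourArea)[:,0];print('centre',cfit([ray(c,a,b,.085) for a,b in q]))
pm=(near>.033)&(near<.048)&(abs(W[...,2]-.045)<.008);print('platter z',np.median(W[pm][:,2]))
c=camera('side');save(c,'s11');cv2.imwrite('pics/s11z.png',cv2.cvtColor(cv2.resize(c['img'][250:450,380:620],None,fx=2.4,fy=2.4),cv2.COLOR_RGB2BGR))
```

```text
10.675 [ 0.47248446 -0.18227313  0.20824144] 0.9967699096933295
top plane [-0.00078159  0.00294091  0.08444306] 4678
centre (array([ 0.54865591, -0.24247182]), np.float64(0.027223356031802513), np.float64(0.00020150429816749346))
platter z 0.04496511756770506
```

View pics/w11.png

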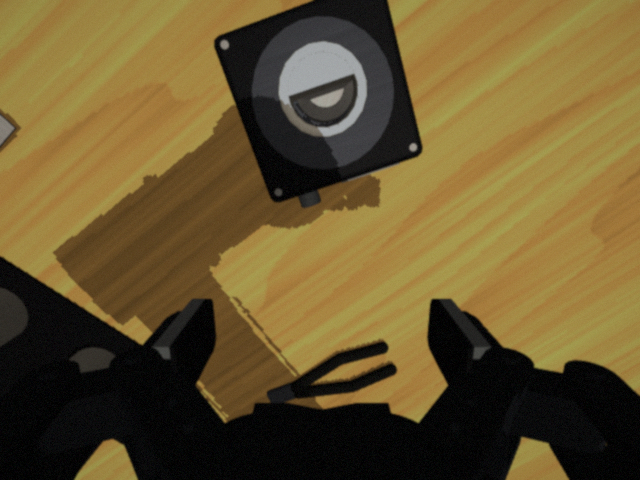

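View pics/s11z.png

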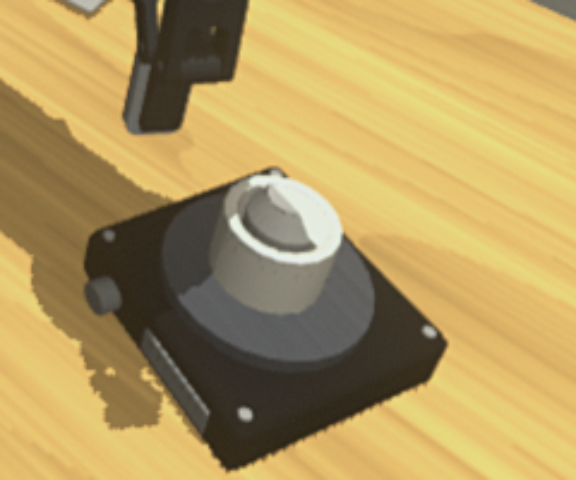

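The wrist view shows the hub around the spindle at (323,88), with the two flats parallel. Its top is level at z = 84.4 mm above a 45 mm platter, so it is home, and the gripper is clear.

```bash
python3 -c "
from h import *
print(ticket.job_done())"
```

```text
the job is handed in; nothing more can be done
None
```

I fetched the white D-bore hub from the build plate, turned it about 12° to match the spindle flat and lowered it over the spindle. I let go once it was down on the platter, backed the gripper away and handed the job in at about 10.8 s.

What the last checks showed:
- **Height and level:** the hub's top was at z = 84.4 mm with the platter at 45.0 mm, so its underside is within about 1 mm of the platter. It stood level to within 0.2°. In the grip it had leaned about 2° and it settled flat on release.
- **Position:** the hub's centre was about 0.6 mm from the spindle axis as I measured it. The top and wrist cameras put that axis about 1.2 mm apart, and I aimed between the two.
- **Flats:** the last angle reading, in the grip at about 7 mm above the platter, was -19.6° for the hub against -19.4° for the spindle. After release I only checked by eye that they looked parallel.
- **Forces and clearance:** wrist force readings stayed under about 6 N. The gripper was open and well clear of everything at the end.

One check failed: the automatic hub measurement at about 2 mm above the platter picked the wrong outline and reported an 8 mm offset. I ignored it because the readings just before and after agreed with each other. I did not re-measure the two round hubs at the end; they looked undisturbed in the side view taken just before the hub went on, and nothing came near them.

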